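Slide the plate carrier home and start the reading

ROBOT

A 6-joint arm with a two-finger parallel gripper is mounted at the origin on the work surface. World frame = base frame: x ahead of the robot, y to its left, z up, the work surface at z = 0. Lengths are in m, angles in rad, forces in N, time in s.
With the tool pointing down it reaches from about 0.35 to 0.975 m from the base axis. Payload 7.1 kg.
Tool frame: the origin (TCP) lies at the very end of the fingers, on their centre line; the grasp point (between the pads) lies 19 mm behind it; z points along the fingers, y is the line along which they close (so a half turn about z gives the same grasp; the last joint's range is limited). The gripper opens to 88 mm and grips with 3 to 60 N. Pads are 20 mm wide; open, the fingers measure 115 mm over their backs; the gripper's body (75 mm by 178 mm) begins 61 mm behind the grasp point.
Start: joints at [1.295, 0.423, 1.63, -0, 1.089, -0.019], TCP at [0.159, 0.604, 0.223] pointing down, gripper open.
Joint ranges: [-3, 3], [-0.9, 2.11], [0.09, 2.58], [-1.31, 4.45], [0.11, 2.69], [-2.54, 2.54]. Speed limits (rad/s): [2.39, 2.39, 3.01, 3.14, 3.14, 3.14].

INTERFACE

Orientations are given as a unit quaternion [w, x, y, z].
In Python, from workcell import env, eyes gives the robot as it stands.
- The arm moves only by the tool play_rows, never from a script. Its argument "rows" is a list of rows, each an object of numbers: "fingers": the opening, from -1 (shut) to 1 (fully open), so that 0 is half open; "dx", "dy", "dz": the shift along the tool's x, y, z as a fraction of full scale; "roll": the turn about the tool's z as a fraction of full scale. In form: [{"fingers": .., "dx": .., "dy": .., "dz": .., "roll": ..}, ...]. A call has 1 to 5 rows; each row is the pose to reach, as a shift and turn from the pose commanded when the call began, along the tool's axes at that moment; what a row does not reach only later rows make up. Full scale, the value 1, is 0.25 m for a shift and 30 degrees for a turn. A row lasts 1/8 s, in which the tool goes at most 62.5 mm and 10.7 degrees, less where a joint would pass 70% of its speed; a pose out of reach is approached as far as the arm can. A call with a number of a shift or a turn outside -1 to 1 is refused whole. A call with a gripper value outside its range is refused whole. The fingers move at their own pace and stop on an object; the grip force is fixed at half the most. Time passes only in rows, so rows that repeat a pose let the fingers close. It gives the time, the measured TCP pose, the force, the opening and the grip force at its end, in the units of the state.
- env.observe(): the state, without advancing time (a new reading comes with each control period).
- eyes.camera(name): name is "scene" or "top"; returns a dict with "pixels" (480x640x3 uint8, red, green, blue), "fx", "fy", "cx", "cy" (pixels), "R" (3x3) and "t" (3): a world point X has camera coordinates R X + t. Camera axes: x right, y down, z forward; pixel columns grow to the right and rows downward; lengths in m; the calibration is good to about 2 mm. A picture is of the moment at which its call begins. There is no depth.
- env.finish_job(): hands the job in; it is judged then, once.
The state is a dict: "time": time; "q": joint angles; "qd": joint speeds; "effort": joint torques, N m; "position": TCP position; "tool_rot": TCP orientation; "wrist_force": force on the tool from outside, world axes, zero at the start; "torque": the same for the moment, N m; "opening": finger opening in m; "grasp_force": force on a finger pad.
Only numpy, scipy, OpenCV 4.12 (cv2) and the standard library are available. Lean on these libraries where they do the work, as an engineer would, in place of code of your own. Each camera call takes 0.05 s, during which the arm holds its last target. There are 200 camera calls.

TASK

A 96-well plate is lying in the open carrier of the microplate reader. With your fingertips, push the carrier by its black front smoothly into the reader until it is fully home, without slamming it and without touching or unseating the plate, and only then press the green start key all the way down and let it come up again. Do not press the red stop key, do not lift anything, and leave everything else on the bench where it is.

Things in the scene. Friction and masses are not known exactly. Their poses are not given: they have to be found in the camera images.
- reader: Benchtop microplate reader, grey nose and white body, 360 wide, 380 deep, 225 high; fixed to the bench, its place and yaw vary. Origin on the bench under the middle of the lower front (nose) face; x points into the machine (away from its front), y across it, z up. The nose face is upright from the bench to z = 115 mm; above it a blue-covered panel slopes back at 36 degrees from the horizontal to z = 225 mm. The carrier bay is in the middle of the nose face.
- carrier (a joint): How far the plate carrier (a drawer) stands out of the reader, m: 0 = fully home, 0.12 = fully out, where it starts. It slides level along the reader's x (pushing towards the reader's +x shuts it), with about 3 N of friction and light damping, a dead stop at 0 and no spring or latch.
- carrier_front (a point): Centre of the carrier's black front bezel, on its outer face (the face to push; its outward normal is the reader's -x). The bezel is 176 wide, 52 high (26 up and down from this point, which is 71 mm above the bench) and 14 thick. A pull lip 70 wide and 5 thick stands 10 out from its lower edge, 21 to 26 mm below this point. Axes as the reader's. At home this face stands 14 mm in front of the nose face.
- nest (a point): Middle of the floor of the carrier's nest, 66 mm behind the bezel's outer face and 11 mm below its centre (60 mm above the bench); moves with the carrier, axes as the reader's. The nest has a rim 5 high with 1.5 of play round the plate.
- plate: White 96-well plate, 85.5 (x) by 127.8 (y) by 14.4 high, about 75 g, lying loose in the carrier's nest, long side across the carrier; its top lies 3 mm higher than the bezel's centre, and its near edge 9.5 mm behind the back of the bezel. Origin: centre of its underside. Must stay seated.
- start (a joint): Travel of the green start key, m: 0 = up, 0.005 = all the way down. A spring of 800 N/m (4 N at the bottom) brings it up again.
- start_top (a point): Centre of the top face of the green start key, a round cap of 24 diameter standing 8 proud of the sloping panel, on its lower right as one faces the machine (88 from the middle towards the reader's -y); about 149 mm above the bench and 33 mm behind the nose face. Its z axis is the panel's outward normal (36 degrees from vertical, leaning to the reader's -x): the key is pressed along its -z.
- stop (a joint): Travel of the red stop key, m: 0 = up, 0.005 = down; same spring. Not to be pressed.
- stop_top (a point): Centre of the top face of the red stop key, same size as the start key, 50 mm farther towards the reader's -y.
- spare_plate: Second 96-well plate with a clear lid, 86 by 128 by 17 high, on the bench; origin under its centre. Leave alone.
- tip_box: Blue pipette-tip box with pale lid, 120 by 80 by 74 high; origin under its centre. Leave alone.
- tube_rack: Orange rack of small capped tubes, 170 by 75 by 64 high; origin under its centre. Leave alone.
- bottle: Amber bottle with blue cap, 72 diameter, 145 high; origin under its centre. Leave alone.
- trough: White open reagent trough, 130 by 55 by 35 high, empty; origin under its centre. Leave alone.
- pipette: Hand pipette lying on the bench, about 240 long, 34 wide, 26 high; x towards its push button. Leave alone.
- tube_stand: Green block 55 by 55 by 30 with one orange-capped tube, 126 high over all; origin under its centre. Leave alone.
Things that resemble listed ones, but are neither listed nor needed, are in the scene too. Leave any pink look-alike of the plate alone.

How it is judged:
By the outcome, as a careful person would: the job done as asked, in the order asked, and still so for the second after the job is handed in, with the robot touching nothing.
It also fails if it takes over 40 s, if anything falls off the work surface, if the arm or the gripper's body presses on something with over 40 N, if the wrist force passes 120 N, or if a joint passes its speed limit or range.

## Working session

There is one attempt and no reset: what is moved stays moved. The work goes in short steps, Python scripts to look and compute and a tool call to move; the robot and the scene stay as the last step left them, time stands still between calls to the robot, and variables do not carry over. Pictures are saved under pics/ and viewed, at most 10 in all, crops included, and the job is handed in when it is done.

Besides the shell and the picture viewer there is one more tool, called after "Request:" by a JSON object that holds its "op" and its "data". play_rows: Moves the arm, as the interface text tells. Shift numbers are shares of 0.25 m and turn numbers shares of 30 degrees, none past 1 either way. Its arguments: {"type":"object","properties":{"rows":{"type":"array"}},"required":["rows"]}

```bash
ls; mkdir -p pics
python3 - <<'E'
from workcell import env, eyes
import cv2, numpy as np, pickle
for n in ("scene","top"):
    c=eyes.camera(n); cv2.imwrite(f"pics/{n}0.png",c["pixels"][:,:,::-1]); pickle.dump(c,open(f"{n}0.pkl","wb"))
    print(n,c["fx"],c["cx"],c["cy"],np.round(c["R"],3).tolist(),np.round(-c["R"].T@c["t"],3))
s=env.observe(); print(s["position"],s["tool_rot"],s["time"],s["opening"])
E
```

```text
pics
scene 512.37288467025 315.83061742898093 236.13784315948647 [[-0.897, 0.441, -0.015], [0.381, 0.757, -0.531], [-0.223, -0.482, -0.847]] [0.824 0.662 0.989]
top 523.4555439455063 320.94405273492885 238.98011915500763 [[0.0, -1.0, -0.002], [-0.99, 0.0, -0.139], [0.139, 0.002, -0.99]] [0.425 0.146 1.09 ]
[0.15858284 0.60403037 0.22197511] [-9.48045194e-05  1.28035130e-01  9.91769395e-01 -6.80476409e-04] 0.1 0.08769078697047548
```

View pics/scene0.png

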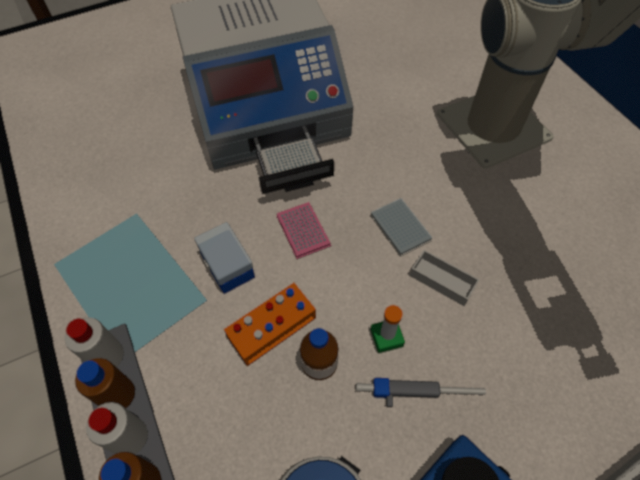

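View pics/top0.png

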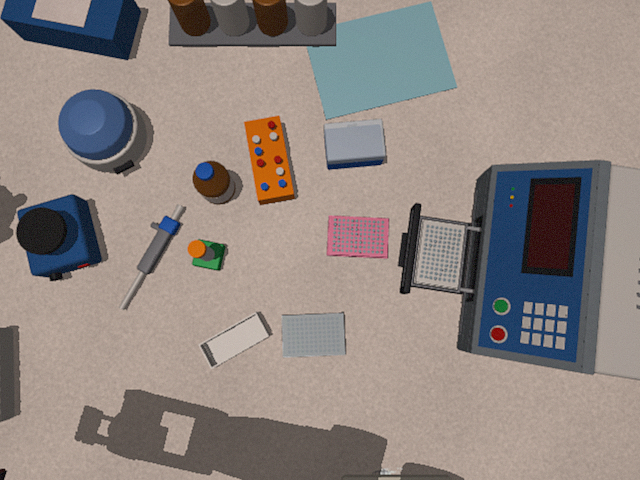

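Candidates in the top view:
- Start key: green round cap at (501,306). Alternatives are the red cap at (498,333), which is stop, the LEDs at about (513,190), and the green tube stand at (208,255).
- Carrier front: black bezel at (411,250).
- Plate: white, at (442,255), in the carrier. The pink one at (358,236) and the lidded one at (313,334) are to be left alone.

In the scene view, green is at (312,96), red at (333,91), and the bezel at (297,176). I choose the green cap and the black bezel.

```bash
cat > h.py <<'E'
import numpy as np, cv2, pickle
def ray(c,p):
    d=np.array([(p[0]-c["cx"])/c["fx"],(p[1]-c["cy"])/c["fy"],1]); R=np.array(c["R"]); 
    return -R.T@c["t"], R.T@d/np.linalg.norm(d)
def onz(c,p,z):
    o,d=ray(c,p); return o+d*(z-o[2])/d[2]
def tri(c1,p1,c2,p2):
    o1,d1=ray(c1,p1);o2,d2=ray(c2,p2)
    t=np.linalg.lstsq(np.c_[d1,-d2],o2-o1,rcond=None)[0]
    a,b=o1+d1*t[0],o2+d2*t[1]; return (a+b)/2,np.linalg.norm(a-b)
def blob(m,box):
    x0,y0,x1,y1=box; k=np.zeros_like(m); k[y0:y1,x0:x1]=m[y0:y1,x0:x1]
    n,l,s,ce=cv2.connectedComponentsWithStats(k); i=1+np.argmax(s[1:,4]); return ce[i],s[i,4],(l==i).astype(np.uint8)
E
python3 - <<'E'
from h import *
C={n:pickle.load(open(n+"0.pkl","rb")) for n in("scene","top")}
B={"top":{"g":(485,290,520,320),"r":(485,320,515,350),"b":(395,195,430,300)},"scene":{"g":(300,85,322,107),"r":(323,80,345,102),"b":(250,150,340,200)}}
P={}
for n,c in C.items():
    im=c["pixels"]; h=cv2.cvtColor(im,cv2.COLOR_RGB2HSV); H,S,V=cv2.split(h)
    M={"g":((H>40)&(H<85)&(S>90)),"r":(((H<10)|(H>170))&(S>110)),"b":(V<45)}
    for k,m in M.items():
        ce,a,l=blob(m.astype(np.uint8),B[n][k]); P[n,k]=ce
        print(n,k,ce,a)
        if k=="b": print(cv2.boxPoints(cv2.minAreaRect(cv2.findNonZero(l))))
for k in "gr": print(k,tri(C["scene"],P["scene",k],C["top"],P["top",k]))
a=cv2.resize(C["top"]["pixels"][190:350,390:520],None,fx=3.7,fy=3.7,interpolation=2)[:,:,::-1]
b=cv2.resize(C["scene"]["pixels"][75:205,245:360],None,fx=4,fy=4,interpolation=2)[:,:,::-1]
o=np.zeros((592,800,3),np.uint8); o[:a.shape[0],:min(400,a.shape[1])]=a[:592,:400]; b=b[:,:400]; o[:b.shape[0],400:400+b.shape[1]]=b
cv2.imwrite("pics/crop.png",o)
E
```

```text
scene g [312.30357143  95.125     ] 56
scene r [332.33333333  90.45454545] 66
scene b [296.43394834 177.00738007] 1355
[[258.37308 176.11685]
 [331.8832  158.37302]
 [336.90903 179.19437]
 [263.3989  196.9382 ]]
top g [500.45864662 305.54887218] 133
top r [497.59285714 333.65      ] 140
top b [409.36623377 247.57532468] 770
[[396.68896 292.5902 ]
 [402.51532 202.86465]
 [420.32336 204.02103]
 [414.497   293.74658]]
g (array([ 0.43682618, -0.17398238,  0.14477906]), np.float64(0.0013008587137483673))
r (array([ 0.38740089, -0.16680626,  0.14435895]), np.float64(0.0009124618919839503))
```

View pics/crop.png

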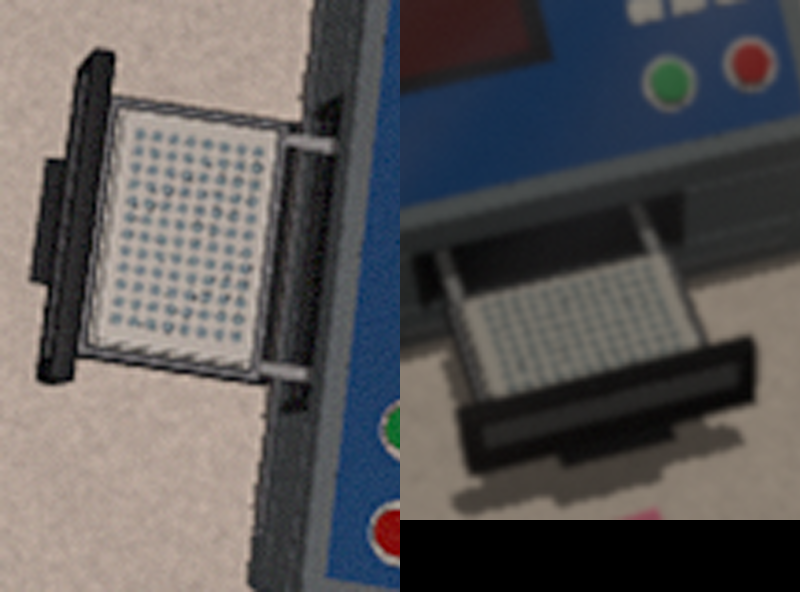

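The crop shows the black bezel with its pull lip, the white plate seated in the nest, and the green key left of the red one. The bezel's upper rear corners are at about (420.5,204.9) and (409.7,292.7) in top, and (259.5,176.3) and (333.3,159.5) in scene.

Run:
```python
from h import *
S,T=[pickle.load(open(n+"0.pkl","rb")) for n in("scene","top")]
L=tri(S,(259.5,176.3),T,(420.5,204.9)); R=tri(S,(333.3,159.5),T,(409.7,292.7)); print(L,R)
a,b=onz(T,(420.5,204.9),.097),onz(T,(409.7,292.7),.097); print(a,b,np.linalg.norm(a-b))
# sub-pixel line of the bezel's back edge (top view): dark->bright column per row at plate-side free rows, and nose/panel edge
G=cv2.cvtColor(T["pixels"],cv2.COLOR_RGB2GRAY).astype(float)
H=cv2.cvtColor(T["pixels"],cv2.COLOR_RGB2HSV)
pts=[]
for r in range(180,340,4):   # blue panel lower edge (z=.115 + a bit)
    row=(H[r,:,1]>150)&(H[r,:,0]>100)&(H[r,:,0]<125); i=np.where(row[465:510])[0]
    if len(i): pts.append((465+i[0]-.5,r))
pts=np.float32(pts); v=cv2.fitLine(pts,cv2.DIST_HUBER,0,.01,.01).ravel()
p1,p2=[(v[2]+v[0]/v[1]*(y-v[3]),y) for y in(190,330)]
w1,w2=onz(T,p1,.117),onz(T,p2,.117); print("panel edge",p1,p2,w1,w2,np.degrees(np.arctan2(*(w2-w1)[[1,0]])))
for n,A in(("bezel",b-a),("tri",R[0]-L[0])): print(n,180-np.degrees(np.arctan2(A[1],A[0])))
y=(a-b)[:2]/np.linalg.norm((a-b)[:2]);print("y",y)
```

```text
(array([ 0.63121579, -0.04555446,  0.09411749]), np.float64(0.0008005784954547634)) (array([ 0.46075096, -0.02079875,  0.08725831]), np.float64(0.004043392096577057))
[ 0.63095646 -0.04524403  0.097     ] [ 0.46200554 -0.02041783  0.097     ] 0.17076520628292796
panel edge (np.float32(495.36044), 190) (np.float32(479.69186), 330) [ 0.65565075 -0.18444912  0.117     ] [ 0.3932513  -0.14367084  0.117     ] 171.16658839112085
bezel 8.359406258887418
tri 8.262998067096419
y [ 0.98937558 -0.1453821 ]
```

```bash
cat > go.py <<'E'
# usage: go.py xr yr z : target TCP in carrier frame (origin: bezel face centre when fully out, on bench)
import sys; from h import *; from workcell import env
from scipy.spatial.transform import Rotation as Ro
t=np.radians(8.5); xr=np.array([-np.sin(t),-np.cos(t),0]); yr=np.array([np.cos(t),-np.sin(t),0]); O=np.array([.5486,-.019,0])
s=env.observe(); q=s["tool_rot"]; M=Ro.from_quat([q[1],q[2],q[3],q[0]]).as_matrix(); p=np.array(s["position"])
a,b,z=map(float,sys.argv[1:]); g=O+a*xr+b*yr+[0,0,z]
y=M[:,1]; ang=np.degrees(np.arctan2(y[1],y[0])+t); ang=(ang+180)%360-180
print("now rf",np.round([(p-O)@xr,(p-O)@yr,p[2]],4),"t",s["time"],"F_rf",np.round([s["wrist_force"]@xr,s["wrist_force"]@yr,s["wrist_force"][2]],2),"q",np.round(s["q"],2),"tilt",np.round(M[:,2],3))
print("need /0.25 dx,dy,dz:",np.round(M.T@(g-p)/.25,3),"roll/30:",round(ang/30,3))
E
python3 go.py -.06 0 .2
```

```text
now rf [-0.5585 -0.4778  0.222 ] t 0.1 F_rf [ 0.52 -0.52 -0.35] q [ 1.29  0.42  1.63 -0.    1.09 -0.02] tilt [-0.    -0.001 -1.   ]
need /0.25 dx,dy,dz: [-2.116 -1.776  0.09 ] roll/30: 2.793
```

Request:
{"op": "play_rows", "data": {"rows": [{"fingers": -1, "dx": -0.7, "dy": -0.6, "dz": 0, "roll": 1}, {"fingers": -1, "dx": -0.7, "dy": -0.6, "dz": 0, "roll": 1}, {"fingers": -1, "dx": -0.7, "dy": -0.6, "dz": 0, "roll": 1}, {"fingers": -1, "dx": -0.7, "dy": -0.6, "dz": 0, "roll": 1}, {"fingers": -1, "dx": -0.7, "dy": -0.6, "dz": 0, "roll": 1}]}}

```text
time: 0.72
position: [0.2909, 0.4126, 0.2225]
tool_rot: [-0.0, 0.382, 0.924, -0.001]
wrist_force: [-0.7, -0.0, 0.3]
opening: 0.0416
grasp_force: 0.0
```

```bash
python3 go.py -.06 0 .2
```

```text
now rf [-0.3888 -0.3187  0.2225] t 0.725 F_rf [ 0.12 -0.65  0.29] q [ 0.93  0.25  1.89 -0.    1.    0.15] tilt [-0.    -0.001 -1.   ]
need /0.25 dx,dy,dz: [-1.807 -0.301  0.091] roll/30: 1.786
```

Request:
{"op": "play_rows", "data": {"rows": [{"fingers": -1, "dx": -1, "dy": -0.15, "dz": 0, "roll": 0.9}, {"fingers": -1, "dx": -1, "dy": -0.15, "dz": 0, "roll": 0.9}, {"fingers": -1, "dx": -1, "dy": -0.15, "dz": 0, "roll": 0.9}, {"fingers": -1, "dx": -1, "dy": -0.15, "dz": 0, "roll": 0.9}, {"fingers": -1, "dx": -1, "dy": -0.15, "dz": 0, "roll": 0.9}]}}

```text
time: 1.35
position: [0.4431, 0.2105, 0.2226]
tool_rot: [0.0, 0.588, 0.809, 0.0]
wrist_force: [-0.7, 0.5, -0.0]
opening: 0.0002
grasp_force: 0.0
```

```bash
python3 go.py -.06 0 .2
```

```text
now rf [-0.2114 -0.1382  0.2226] t 1.35 F_rf [-0.42 -0.79 -0.02] q [ 0.42  0.23  1.92 -0.    0.99  0.1 ] tilt [ 0.001  0.    -1.   ]
need /0.25 dx,dy,dz: [-0.789  0.224  0.091] roll/30: 0.884
```

Request:
{"op": "play_rows", "data": {"rows": [{"fingers": -1, "dx": -0.78, "dy": 0.22, "dz": 0.09, "roll": 0.88}, {"fingers": -1, "dx": -0.78, "dy": 0.22, "dz": 0.09, "roll": 0.88}, {"fingers": -1, "dx": -0.78, "dy": 0.22, "dz": 0.09, "roll": 0.88}, {"fingers": -1, "dx": -0.78, "dy": 0.22, "dz": 0.09, "roll": 0.88}, {"fingers": -1, "dx": -0.78, "dy": 0.22, "dz": 0.09, "roll": 0.88}]}}

```text
time: 1.98
position: [0.5543, 0.0454, 0.1997]
tool_rot: [-0.001, 0.755, 0.655, -0.0]
wrist_force: [0.1, -0.8, 0.3]
opening: 0.0005
grasp_force: 0.0
```

```bash
python3 go.py -.04 0 .072
```

```text
now rf [-0.0645 -0.0039  0.1997] t 1.975 F_rf [0.76 0.2  0.33] q [0.06 0.35 1.8  0.   0.99 0.2 ] tilt [-0.001  0.    -1.   ]
need /0.25 dx,dy,dz: [-0.098  0.015  0.511] roll/30: 0.014
```

Request:
{"op": "play_rows", "data": {"rows": [{"fingers": -1, "dx": -0.0, "dy": 0.01, "dz": 0.15, "roll": 0}, {"fingers": -1, "dx": -0.0, "dy": 0.015, "dz": 0.35, "roll": 0.01}, {"fingers": -1, "dx": -0.04, "dy": 0.015, "dz": 0.47, "roll": 0.01}, {"fingers": -1, "dx": -0.08, "dy": 0.015, "dz": 0.51, "roll": 0.01}, {"fingers": -1, "dx": -0.08, "dy": 0.015, "dz": 0.51, "roll": 0.01}]}}

```text
time: 2.6
position: [0.555, 0.025, 0.0729]
tool_rot: [-0.0, 0.757, 0.654, -0.0]
wrist_force: [-0.5, 0.6, 0.7]
opening: 0.0004
grasp_force: 0.0
```

```bash
python3 go.py -.04 0 .072
cat > shot.py <<'E'
import sys; from h import *; from workcell import eyes
ims=[]
for n,(x0,y0,x1,y1) in(("top",(380,180,540,360)),("scene",(230,60,390,240))):
    c=eyes.camera(n); pickle.dump(c,open(f"{n}_{sys.argv[1]}.pkl","wb"))
    ims.append(cv2.resize(c["pixels"][y0:y1,x0:x1],(400,450),interpolation=2)[:,:,::-1])
cv2.imwrite(f"pics/{sys.argv[1]}.png",np.hstack(ims))
E
python3 shot.py pre
```

```text
now rf [-0.0444 -0.0002  0.0729] t 2.6 F_rf [-0.52 -0.61  0.74] q [0.02 0.54 1.87 0.   0.73 0.17] tilt [-0.001  0.    -1.   ]
need /0.25 dx,dy,dz: [-0.018  0.001  0.004] roll/30: 0.005
```

View pics/pre.png

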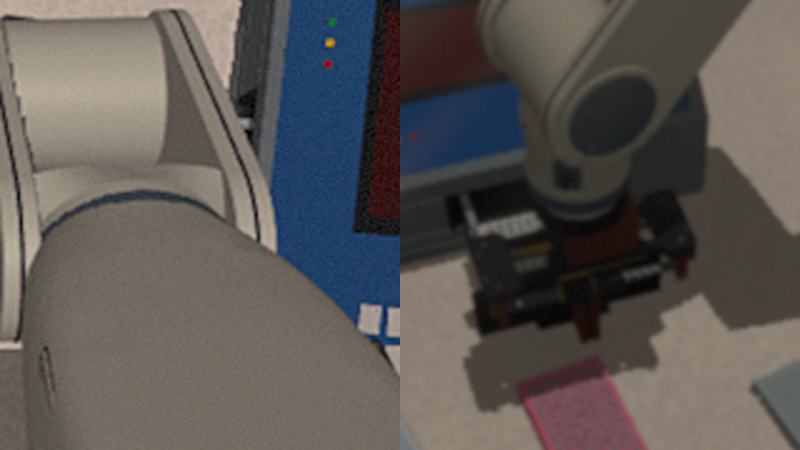

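The closed fingers stand in front of the middle of the bezel and clear of the pink plate. In the scene crop the tip is at about (590,335). I'm creeping to contact.

Request:
{"op": "play_rows", "data": {"rows": [{"fingers": -1, "dx": -0.03, "dy": 0, "dz": 0, "roll": 0}, {"fingers": -1, "dx": -0.06, "dy": 0, "dz": 0, "roll": 0}, {"fingers": -1, "dx": -0.085, "dy": 0, "dz": 0, "roll": 0}, {"fingers": -1, "dx": -0.1, "dy": 0, "dz": 0, "roll": 0}, {"fingers": -1, "dx": -0.11, "dy": 0, "dz": 0, "roll": 0}]}}

```text
time: 3.32
position: [0.5514, -0.0034, 0.0727]
tool_rot: [-0.0, 0.757, 0.653, -0.0]
wrist_force: [0.6, -0.5, -0.1]
opening: 0.0004
grasp_force: 0.0
```

Request:
{"op": "play_rows", "data": {"rows": [{"fingers": -1, "dx": -0.008, "dy": 0, "dz": 0, "roll": 0}, {"fingers": -1, "dx": -0.016, "dy": 0, "dz": 0, "roll": 0}, {"fingers": -1, "dx": -0.024, "dy": 0, "dz": 0, "roll": 0}, {"fingers": -1, "dx": -0.032, "dy": 0, "dz": 0, "roll": 0}, {"fingers": -1, "dx": -0.04, "dy": 0, "dz": 0, "roll": 0}]}}

```text
time: 3.95
position: [0.55, -0.0127, 0.0727]
tool_rot: [-0.0, 0.757, 0.653, 0.0]
wrist_force: [-0.4, 3.4, -0.4]
opening: 0.0006
grasp_force: 1.6
```

```bash
python3 go.py .11 0 .072
```

```text
now rf [-0.0064  0.0004  0.0727] t 3.95 F_rf [-3.3  -0.93 -0.37] q [-0.04  0.53  1.88  0.    0.72  0.1 ] tilt [ 0.  0. -1.]
need /0.25 dx,dy,dz: [-0.466 -0.002  0.002] roll/30: 0.003
```

Request:
{"op": "play_rows", "data": {"rows": [{"fingers": -1, "dx": -0.012, "dy": 0, "dz": 0, "roll": 0}, {"fingers": -1, "dx": -0.028, "dy": 0, "dz": 0, "roll": 0}, {"fingers": -1, "dx": -0.048, "dy": 0, "dz": 0, "roll": 0}, {"fingers": -1, "dx": -0.07, "dy": 0, "dz": 0, "roll": 0}, {"fingers": -1, "dx": -0.092, "dy": 0, "dz": 0, "roll": 0}]}}

```text
time: 4.58
position: [0.5463, -0.0361, 0.0726]
tool_rot: [-0.0, 0.757, 0.653, -0.0]
wrist_force: [-0.4, 3.9, 0.7]
opening: 0.0003
grasp_force: 1.8
```

Request:
{"op": "play_rows", "data": {"rows": [{"fingers": -1, "dx": -0.022, "dy": 0, "dz": 0, "roll": 0}, {"fingers": -1, "dx": -0.044, "dy": 0, "dz": 0, "roll": 0}, {"fingers": -1, "dx": -0.066, "dy": 0, "dz": 0, "roll": 0}, {"fingers": -1, "dx": -0.088, "dy": 0, "dz": 0, "roll": 0}, {"fingers": -1, "dx": -0.11, "dy": 0, "dz": 0, "roll": 0}]}}

```text
time: 5.2
position: [0.5422, -0.0632, 0.0726]
tool_rot: [-0.0, 0.757, 0.653, -0.0]
wrist_force: [-1.8, 3.4, 2.1]
opening: 0.0002
grasp_force: 1.8
```

Request:
{"op": "play_rows", "data": {"rows": [{"fingers": -1, "dx": -0.022, "dy": 0, "dz": 0, "roll": 0}, {"fingers": -1, "dx": -0.044, "dy": 0, "dz": 0, "roll": 0}, {"fingers": -1, "dx": -0.066, "dy": 0, "dz": 0, "roll": 0}, {"fingers": -1, "dx": -0.088, "dy": 0, "dz": 0, "roll": 0}, {"fingers": -1, "dx": -0.11, "dy": 0, "dz": 0, "roll": 0}]}}

```text
time: 5.82
position: [0.5383, -0.0904, 0.0726]
tool_rot: [-0.0, 0.757, 0.653, -0.0]
wrist_force: [-2.5, 3.7, 0.4]
opening: 0.0004
grasp_force: 1.8
```

```bash
python3 go.py .11 0 .072
```

```text
now rf [0.0721 0.0004 0.0726] t 5.825 F_rf [-3.29 -3.04  0.37] q [-0.19  0.53  1.89 -0.    0.72 -0.04] tilt [-0.  0. -1.]
need /0.25 dx,dy,dz: [-0.151 -0.002  0.002] roll/30: 0.003
```

Request:
{"op": "play_rows", "data": {"rows": [{"fingers": -1, "dx": -0.018, "dy": 0, "dz": 0, "roll": 0}, {"fingers": -1, "dx": -0.034, "dy": 0, "dz": 0, "roll": 0}, {"fingers": -1, "dx": -0.048, "dy": 0, "dz": 0, "roll": 0}, {"fingers": -1, "dx": -0.06, "dy": 0, "dz": 0, "roll": 0}, {"fingers": -1, "dx": -0.07, "dy": 0, "dz": 0, "roll": 0}]}}

```text
time: 6.45
position: [0.536, -0.1076, 0.0726]
tool_rot: [-0.0, 0.757, 0.653, -0.0]
wrist_force: [-2.0, 3.5, -1.0]
opening: 0.0007
grasp_force: 1.6
```

Request:
{"op": "play_rows", "data": {"rows": [{"fingers": -1, "dx": -0.008, "dy": 0, "dz": 0, "roll": 0}, {"fingers": -1, "dx": -0.016, "dy": 0, "dz": 0, "roll": 0}, {"fingers": -1, "dx": -0.024, "dy": 0, "dz": 0, "roll": 0}, {"fingers": -1, "dx": -0.032, "dy": 0, "dz": 0, "roll": 0}, {"fingers": -1, "dx": -0.04, "dy": 0, "dz": 0, "roll": 0}]}}

```text
time: 7.08
position: [0.5345, -0.1174, 0.0727]
tool_rot: [0.0, 0.757, 0.653, 0.0]
wrist_force: [-1.7, 3.4, -1.3]
opening: 0.0005
grasp_force: 1.6
```

```bash
python3 go.py .11 0 .072
```

```text
now rf [0.0994 0.0006 0.0727] t 7.075 F_rf [-3.13 -2.23 -1.25] q [-0.24  0.53  1.89 -0.    0.72 -0.09] tilt [ 0. -0. -1.]
need /0.25 dx,dy,dz: [-0.043 -0.003  0.003] roll/30: 0.003
```

Request:
{"op": "play_rows", "data": {"rows": [{"fingers": -1, "dx": -0.006, "dy": 0, "dz": 0, "roll": 0}, {"fingers": -1, "dx": -0.012, "dy": 0, "dz": 0, "roll": 0}, {"fingers": -1, "dx": -0.017, "dy": 0, "dz": 0, "roll": 0}, {"fingers": -1, "dx": -0.022, "dy": 0, "dz": 0, "roll": 0}, {"fingers": -1, "dx": -0.027, "dy": 0, "dz": 0, "roll": 0}]}}

```text
time: 7.7
position: [0.5336, -0.124, 0.0727]
tool_rot: [0.0, 0.757, 0.653, 0.0]
wrist_force: [-0.6, 4.1, -1.5]
opening: 0.0006
grasp_force: 1.6
```

Request:
{"op": "play_rows", "data": {"rows": [{"fingers": -1, "dx": -0.004, "dy": 0, "dz": 0, "roll": 0}, {"fingers": -1, "dx": -0.008, "dy": 0, "dz": 0, "roll": 0}, {"fingers": -1, "dx": -0.012, "dy": 0, "dz": 0, "roll": 0}]}}

```text
time: 8.07
position: [0.5331, -0.127, 0.0727]
tool_rot: [0.0, 0.757, 0.653, 0.0]
wrist_force: [-0.7, 3.5, -1.9]
opening: 0.0007
grasp_force: 1.5
```

Request:
{"op": "play_rows", "data": {"rows": [{"fingers": -1, "dx": -0.004, "dy": 0, "dz": 0, "roll": 0}, {"fingers": -1, "dx": -0.008, "dy": 0, "dz": 0, "roll": 0}, {"fingers": -1, "dx": -0.012, "dy": 0, "dz": 0, "roll": 0}]}}

```text
time: 8.45
position: [0.5331, -0.1273, 0.0728]
tool_rot: [-0.001, 0.758, 0.653, 0.001]
wrist_force: [2.9, 23.6, 0.7]
opening: 0.0004
grasp_force: 12.0
```

Request:
{"op": "play_rows", "data": {"rows": [{"fingers": -1, "dx": -0.004, "dy": 0, "dz": 0, "roll": 0}, {"fingers": -1, "dx": -0.008, "dy": 0, "dz": 0, "roll": 0}]}}

```text
time: 8.7
position: [0.5331, -0.1274, 0.0728]
tool_rot: [-0.002, 0.758, 0.652, 0.002]
wrist_force: [5.8, 35.7, 0.7]
opening: 0.0002
grasp_force: 17.8
```

The wrist force rose to 36 N with no motion, so the carrier is at its dead stop. I'm backing off and rising.

Request:
{"op": "play_rows", "data": {"rows": [{"fingers": -1, "dx": 0.02, "dy": 0, "dz": 0, "roll": 0}, {"fingers": -1, "dx": 0.06, "dy": 0, "dz": 0, "roll": 0}, {"fingers": -1, "dx": 0.15, "dy": 0, "dz": 0, "roll": 0}, {"fingers": -1, "dx": 0.25, "dy": 0, "dz": 0, "roll": 0}, {"fingers": -1, "dx": 0.3, "dy": 0, "dz": -0.1, "roll": 0}]}}

```text
time: 9.32
position: [0.5426, -0.0568, 0.0968]
tool_rot: [-0.001, 0.757, 0.654, -0.001]
wrist_force: [0.1, -0.5, 0.8]
opening: 0.0004
grasp_force: 0.0
```

Request:
{"op": "play_rows", "data": {"rows": [{"fingers": -1, "dx": 0, "dy": 0, "dz": -0.2, "roll": 0}, {"fingers": -1, "dx": 0, "dy": 0, "dz": -0.4, "roll": 0}, {"fingers": -1, "dx": 0, "dy": -0.1, "dz": -0.55, "roll": 0}, {"fingers": -1, "dx": 0, "dy": -0.3, "dz": -0.55, "roll": 0}, {"fingers": -1, "dx": 0, "dy": -0.35, "dz": -0.55, "roll": 0}]}}

```text
time: 9.95
position: [0.4548, -0.0448, 0.2357]
tool_rot: [0.0, 0.757, 0.653, 0.0]
wrist_force: [0.4, -0.1, 0.2]
opening: 0.0005
grasp_force: 0.0
```

```bash
python3 go.py .157 -.088 .17; python3 shot.py home
```

```text
now rf [ 0.0394 -0.089   0.2357] t 9.95 F_rf [0.04 0.41 0.23] q [-0.12  0.16  1.98 -0.    1.01  0.02] tilt [ 0.001 -0.001 -1.   ]
need /0.25 dx,dy,dz: [-0.47   0.003  0.263] roll/30: 0.003
```

View pics/home.png

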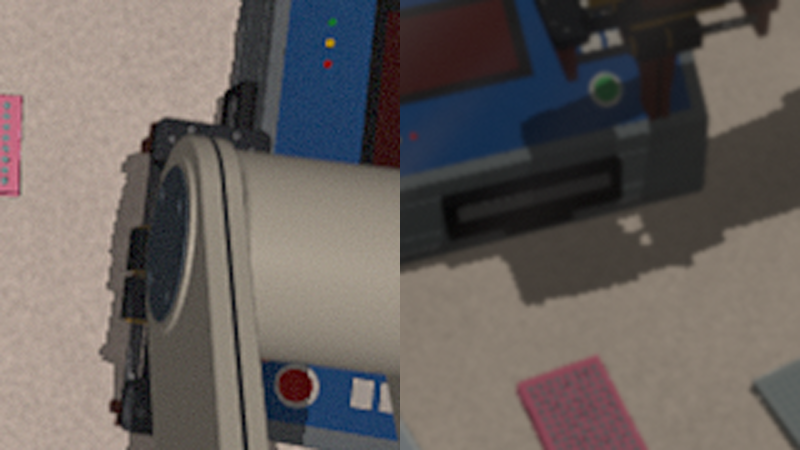

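The bezel now sits flush on the nose, at about (530,195) in the right half. The green key is clear at (605,88). I'm moving to just above it.

Request:
{"op": "play_rows", "data": {"rows": [{"fingers": -1, "dx": -0.15, "dy": 0, "dz": 0, "roll": 0}, {"fingers": -1, "dx": -0.32, "dy": 0, "dz": 0.1, "roll": 0}, {"fingers": -1, "dx": -0.41, "dy": 0, "dz": 0.2, "roll": 0}, {"fingers": -1, "dx": -0.43, "dy": 0, "dz": 0.26, "roll": 0}, {"fingers": -1, "dx": -0.43, "dy": 0, "dz": 0.27, "roll": 0}]}}

```text
time: 10.68
position: [0.4412, -0.1512, 0.1667]
tool_rot: [-0.001, 0.757, 0.653, -0.0]
wrist_force: [-0.8, 0.5, 0.3]
opening: 0.0005
grasp_force: 0.0
```

```bash
python3 go.py .157 -.088 .149; python3 shot.py key
```

```text
now rf [ 0.1466 -0.0867  0.1667] t 10.675 F_rf [-0.35 -0.87  0.28] q [-0.36  0.28  2.01  0.    0.85 -0.21] tilt [-0.002  0.001 -1.   ]
need /0.25 dx,dy,dz: [-0.042 -0.005  0.071] roll/30: 0.002
```

View pics/key.png

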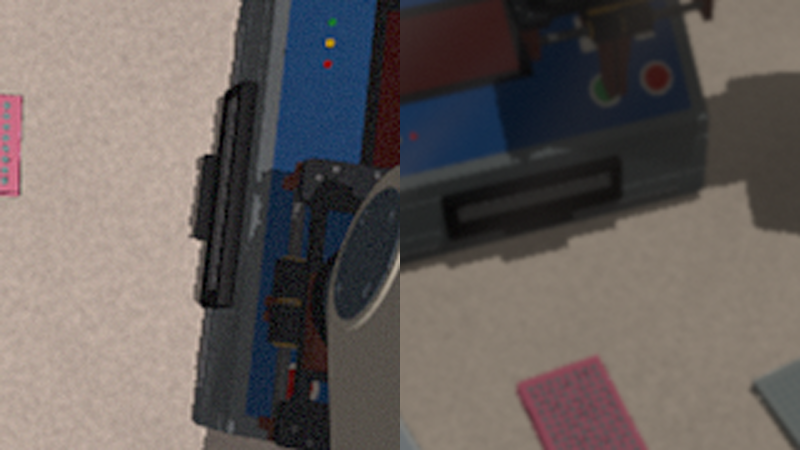

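Fingertips are just above the green key (right half, about (615,95)) and well away from the red one at (657,77). I'm descending along the key axis.

Request:
{"op": "play_rows", "data": {"rows": [{"fingers": -1, "dx": -0.014, "dy": -0.004, "dz": 0.013, "roll": 0}, {"fingers": -1, "dx": -0.024, "dy": -0.004, "dz": 0.026, "roll": 0}, {"fingers": -1, "dx": -0.032, "dy": -0.004, "dz": 0.036, "roll": 0}, {"fingers": -1, "dx": -0.038, "dy": -0.004, "dz": 0.045, "roll": 0}, {"fingers": -1, "dx": -0.04, "dy": -0.004, "dz": 0.049, "roll": 0}]}}

```text
time: 11.4
position: [0.4385, -0.161, 0.1553]
tool_rot: [-0.0, 0.757, 0.653, -0.0]
wrist_force: [-0.6, 0.5, 0.4]
opening: 0.0004
grasp_force: 0.0
```

```bash
python3 go.py .157 -.088 .149
```

```text
now rf [ 0.1567 -0.0879  0.1553] t 11.4 F_rf [-0.44 -0.71  0.39] q [-0.38  0.3   2.02  0.    0.82 -0.23] tilt [-0.  0. -1.]
need /0.25 dx,dy,dz: [-0.001 -0.001  0.025] roll/30: 0.002
```

Request:
{"op": "play_rows", "data": {"rows": [{"fingers": -1, "dx": -0.003, "dy": 0, "dz": 0.005, "roll": 0}, {"fingers": -1, "dx": -0.006, "dy": 0, "dz": 0.01, "roll": 0}, {"fingers": -1, "dx": -0.01, "dy": 0, "dz": 0.015, "roll": 0}]}}

```text
time: 11.78
position: [0.4382, -0.1635, 0.1516]
tool_rot: [0.0, 0.757, 0.653, 0.0]
wrist_force: [-0.9, -0.1, 0.3]
opening: 0.0004
grasp_force: 0.0
```

```bash
python3 go.py .157 -.088 .149
```

```text
now rf [ 0.1592 -0.0878  0.1516] t 11.775 F_rf [ 0.26 -0.82  0.27] q [-0.38  0.3   2.02  0.    0.82 -0.24] tilt [ 0. -0. -1.]
need /0.25 dx,dy,dz: [ 0.009 -0.001  0.01 ] roll/30: 0.003
```

Request:
{"op": "play_rows", "data": {"rows": [{"fingers": -1, "dx": -0.003, "dy": 0, "dz": 0.004, "roll": 0}, {"fingers": -1, "dx": -0.006, "dy": 0, "dz": 0.008, "roll": 0}, {"fingers": -1, "dx": -0.009, "dy": 0, "dz": 0.012, "roll": 0}]}}

```text
time: 12.15
position: [0.4379, -0.1656, 0.1487]
tool_rot: [-0.0, 0.757, 0.653, 0.0]
wrist_force: [0.3, 1.9, 1.8]
opening: 0.0007
grasp_force: 1.2
```

Request:
{"op": "play_rows", "data": {"rows": [{"fingers": -1, "dx": -0.003, "dy": 0, "dz": 0.004, "roll": 0}, {"fingers": -1, "dx": -0.006, "dy": 0, "dz": 0.008, "roll": 0}]}}

```text
time: 12.4
position: [0.4378, -0.167, 0.1468]
tool_rot: [-0.0, 0.757, 0.653, 0.0]
wrist_force: [-0.3, 4.9, 7.9]
opening: 0.0001
grasp_force: 5.1
```

```bash
python3 go.py .157 -.088 .149
```

```text
now rf [ 0.1627 -0.0877  0.1468] t 12.4 F_rf [-4.81 -1.    7.92] q [-0.39  0.31  2.03  0.    0.8  -0.24] tilt [ 0.  0. -1.]
need /0.25 dx,dy,dz: [ 0.023 -0.001 -0.009] roll/30: 0.003
```

Request:
{"op": "play_rows", "data": {"rows": [{"fingers": -1, "dx": -0.002, "dy": 0, "dz": 0.003, "roll": 0}, {"fingers": -1, "dx": -0.002, "dy": 0, "dz": 0.003, "roll": 0}]}}

```text
time: 12.65
position: [0.4378, -0.167, 0.1466]
tool_rot: [-0.0, 0.757, 0.653, 0.0]
wrist_force: [-1.4, 6.4, 12.0]
opening: 0.0004
grasp_force: 6.6
```

Request:
{"op": "play_rows", "data": {"rows": [{"fingers": -1, "dx": 0.006, "dy": 0, "dz": -0.008, "roll": 0}, {"fingers": -1, "dx": 0.02, "dy": 0, "dz": -0.027, "roll": 0}, {"fingers": -1, "dx": 0.05, "dy": 0, "dz": -0.08, "roll": 0}, {"fingers": -1, "dx": 0.1, "dy": 0, "dz": -0.2, "roll": 0}, {"fingers": -1, "dx": 0.2, "dy": 0, "dz": -0.35, "roll": 0}]}}

```text
time: 13.28
position: [0.4445, -0.1178, 0.2345]
tool_rot: [-0.0, 0.757, 0.653, -0.0]
wrist_force: [-0.1, 0.6, 0.2]
opening: 0.0002
grasp_force: 0.0
```

Request:
{"op": "play_rows", "data": {"rows": [{"fingers": -1, "dx": 0.2, "dy": 0, "dz": 0, "roll": 0}, {"fingers": -1, "dx": 0.4, "dy": 0, "dz": 0, "roll": 0}, {"fingers": -1, "dx": 0.6, "dy": 0, "dz": 0, "roll": 0}, {"fingers": -1, "dx": 0.7, "dy": -0.2, "dz": 0, "roll": 0}, {"fingers": -1, "dx": 0.7, "dy": -0.2, "dz": 0, "roll": 0}]}}

```text
time: 13.9
position: [0.4183, 0.064, 0.2336]
tool_rot: [-0.0, 0.756, 0.655, -0.001]
wrist_force: [0.7, -0.3, 0.4]
opening: 0.0006
grasp_force: 0.0
```

```bash
python3 go.py .157 -.088 .149; python3 shot.py end
```

```text
now rf [-0.0628 -0.1411  0.2336] t 13.9 F_rf [0.15 0.75 0.4 ] q [ 0.12  0.11  2.04 -0.    1.    0.27] tilt [-0.002 -0.    -1.   ]
need /0.25 dx,dy,dz: [-0.88   0.208  0.338] roll/30: 0.01
```

View pics/end.png

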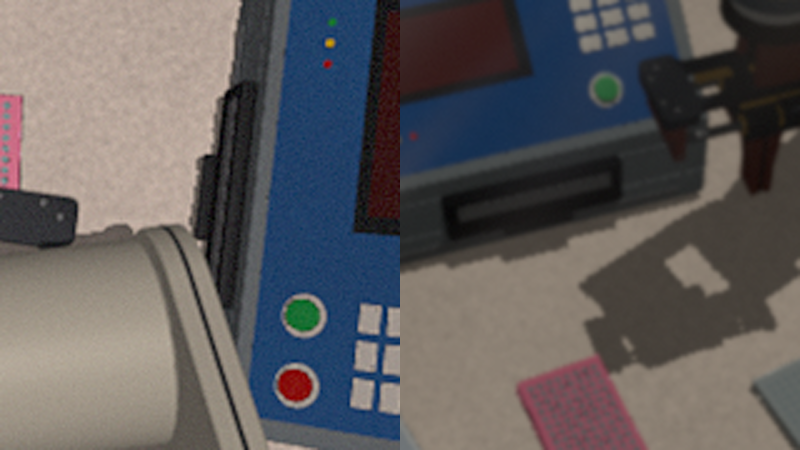

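The green key is up at (605,88) and the bezel is on the nose. I'll check numerically that the carrier did not drift between the views.

Run:
```python
from h import *
for n in("home","key","end"):
    s=pickle.load(open(f"scene_{n}.pkl","rb"))["pixels"]; t=pickle.load(open(f"top_{n}.pkl","rb"))["pixels"]
    m=(s.max(2)<45).astype(np.uint8); ce,a,l=blob(m,(240,118,325,160)); x,y,w,h=cv2.boundingRect(cv2.findNonZero(l))
    g=cv2.cvtColor(t,cv2.COLOR_RGB2GRAY)
    print(n,ce.round(1),a,(x,y,w,h),"top row 260",g[260,452:482:1].tolist())
```

```text
home [281.9 137.6] 2390 (240, 118, 85, 42) top row 260 [49, 34, 58, 60, 124, 152, 112, 70, 95, 122, 141, 135, 137, 132, 134, 146, 115, 52, 49, 117, 138, 136, 136, 136, 137, 104, 103, 124, 133, 140]
key [281.6 137.7] 2372 (240, 118, 85, 42) top row 260 [173, 170, 172, 169, 177, 142, 80, 48, 32, 42, 35, 37, 29, 14, 25, 54, 51, 51, 34, 22, 39, 38, 38, 33, 31, 31, 46, 55, 51, 69]
end [281.1 138.8] 2199 (240, 118, 85, 42) top row 260 [173, 171, 174, 172, 181, 138, 80, 52, 31, 35, 38, 33, 29, 14, 24, 46, 54, 52, 37, 28, 45, 46, 40, 33, 30, 30, 49, 53, 51, 76]
```

The carrier edges match to the pixel in the key and end views, so it did not move. Handing in.

```bash
python3 -c "
from workcell import env
print(env.finish_job())"
```

```text
the job is handed in; nothing more can be done
None
```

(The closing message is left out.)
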